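Rock the battery block into the field analyser

ROBOT

A 6-joint arm with a two-finger parallel gripper is mounted at the origin on the work surface. World frame = base frame: x ahead of the robot, y to its left, z up, the work surface at z = 0. Lengths are in m, angles in degrees, forces in N, time in s.
With the tool pointing down it reaches from about 0.325 to 0.9 m from the base axis. Payload 6.1 kg.
Tool frame: the origin (TCP) lies between the finger pads; the fingertips stand 22 mm ahead of it and the grasp point (between the pads) lies 3 mm ahead of it; z points along the fingers, y is the line along which they close (so a half turn about z gives the same grasp; the last joint's range is limited). The gripper opens to 87 mm and grips with 3 to 60 N. Pads are 19 mm wide; open, the fingers measure 117 mm over their backs; the gripper's body (75 mm by 190 mm) begins 51 mm behind the grasp point.
Start: joints at [-77.069, 12.628, 87.462, -0, 79.91, -7.225], TCP at [0.215, -0.587, 0.245] pointing down, gripper open.
Joint ranges: [-170.65, 170.65], [-52.31, 119.04], [5.05, 147.46], [-71.25, 251.25], [11.57, 151.72], [-153.62, 153.62]. Speed limits (degrees/s): [147.25, 147.25, 172.46, 180, 180, 180].

INTERFACE

Orientations are given as a 3x3 rotation matrix whose columns are the frame's x, y, z axes.
In Python, from workcell import bot, vision, status gives the robot as it stands. Calls block until the motion is done:
- bot.goto(position, orientation): joint-space move of the TCP to a pose.
- bot.movel(position, rotation=None, velocity=0.15): straight line of the TCP; rotation=None keeps the orientation; velocity is the mean speed in m/s.
- bot.set_joints(angles): joint-space move.
- bot.gripper_to(opening, grasp_force=None): opening from 0.0 (shut) to 1.0 (fully open); grasp_force is the grip in N (None keeps the last); returns when the fingers have stopped.
- bot.wait(seconds).
- bot.solve_ik(position, orientation): joint angles nearest the present ones, or None.
- vision.capture(name): name is "scene" or "top" or "wrist"; returns a dict with "color" (420x560x3 uint8, red, green, blue), "depth" (420x560 float32, m along the optical axis (not along the pixel's ray), 0 where there is no reading), "fx", "fy", "cx", "cy" (pixels), "xyz" and "rotation" of the camera in the world. Camera axes: x right, y down, z forward; pixel columns grow to the right and rows downward; lengths in m; the calibration is good to about 2 mm. A picture is of the moment at which its call begins.
A pose or a line that the arm cannot do raises bot.MotionError and nothing moves.
- bot.hand_in(): hands the job in; it is judged then, once.
Readings, each from a call of its own:
- status.current_time(): time.
- status.current_q(): joint angles.
- status.current_qvel(): joint speeds.
- status.current_joint_torque(): joint torques, N m.
- status.current_tcp_pos(): TCP position.
- status.current_tcp_rot(): TCP orientation.
- status.current_wrist_force(): force on the tool from outside, world axes, zero at the start.
- status.current_moment(): the same for the moment, N m.
- status.current_finger_gap(): opening from 0.0 (shut) to 1.0 (fully open).
- status.current_finger_force(): force on a finger pad.
Only numpy, scipy, OpenCV 4.12 (cv2) and the standard library are available. Lean on these libraries where they do the work, as an engineer would, in place of code of your own. Each camera call takes 0.05 s, during which the arm holds its last target. There are 200 camera calls.

TASK

Fit the loose battery block into the open battery bay of the portable analyser: contact end first, tucked under the lip and pushed against the sprung contact plate, then rock the other end down until the block lies flat and fully home on the bay floor, and let go. Work gently: do not ram the battery or bear hard on the analyser or its contact plate, and leave the bottle, jar and carton standing where they are.

Things in the scene. Friction and masses are not known exactly. Their poses are not given: they have to be found in the camera images.
- battery: Loose grey battery block, about 0.24 kg: body 80 x 44 x 20 mm (x, y, z) with a grip rib on top. Origin: centre of the underside; z is up when it lies flat. Its -x end is the contact end (two brass pads on the end face); its +x end, nearer the rib, is the plain heel end.
- rib (a point): Centre of the battery's grip rib, battery (10, 0, 32.5) mm; axes as the battery's. The rib has dark strips, 44 mm long (x), 22 mm wide (y), 25 mm tall, standing on the block's top. Grasp it across the 22 mm (fingers closing along y).
- toe (a point): Middle of the lower edge of the battery's contact end: battery (-40, 0, 0) mm; axes as the battery's.
- heel (a point): Middle of the lower edge of the battery's heel end: battery (+40, 0, 0) mm; axes as the battery's.
- analyser: White portable analyser, fixed on the bench, 150 x 170 mm, flat top 40 mm above the bench, display on its +y side and keys on its -y side, with an open battery bay along x in the middle of its top. Origin: centre of its underside, on the bench. Its -x side carries the grey lip.
- seat (a point): Centre of the battery's place on the bay floor, 25 mm above the bench: the battery's origin comes here, axes parallel, when home. Axes as the analyser's. Relative to it: floor z = 0; side walls at y = +-23 mm (1 mm spare each side) and heel wall at x = +40 mm, all 15 mm high, flat-topped, square-edged, level with the analyser's top.
- lip (a point): Middle of the lower edge of the fixed grey lip over the -x end of the bay: seat (-35.5, 0, 24) mm; axes as the analyser's. The lip covers all beyond it towards -x, is 4 mm thick (top at seat z = 28 mm) and 58 mm wide. Below it stands the sprung contact plate.
- contact_plate (a joint): How far the brass contact plate is pushed in towards -x, m. 0 = out, its face at seat x = -38.5 mm (height: floor to z = 21 mm); hard stop at 0.006. Its spring gives 5 N at 0 and 10.4 N at the stop. A battery that is home holds it in by 0.0015; for the heel to pass the heel wall while rocking down it must be in by about 0.004.
- amber_bottle: Standing amber glass bottle, 52 mm in diameter, 105 mm tall; origin at the centre of its underside. Leave alone.
- ointment_jar: Standing white jar, 46 mm in diameter, 45 mm tall; origin at the centre of its underside. Leave alone.
- carton: White paper carton, 60 x 110 x 55 mm; origin at the centre of its underside. Leave alone.
Mind the look-alikes: they are no part of the job. What is shaped like the battery but blue or red is not meant.

How it is judged (in metres and radians):
At the end, for the whole second after the job is handed in: The battery lies at rest flat on the bay floor (underside, at the middle and at both ends, within 2 to 2.5 mm of the floor; tilt below 0.04 rad), within 3 mm of its seat, contact end towards the lip and contact plate, released (z of battery in the frame of seat below 0.002 m and z of each of heel, toe in the frame of seat below 0.0025 m and horizontal distance between battery and seat below 0.003 m and x of toe in the frame of seat below -0.037 m and angle between battery's own z axis and vertical below 0.04 rad and linear speed of battery below 0.01 m/s); the robot touches nothing.
It fails at once if the battery is rammed or forced against the analyser or its contact plate (peak above 80 N) (contact force between battery and analyser above 80 N).
It fails at once if the robot bears hard on the analyser (peak above 80 N) (contact force between any of the arm, the fingers and analyser above 80 N).
It fails at once if the bottle, jar or carton is shifted by more than 20 mm or tipped (distance of any of amber_bottle, ointment_jar, carton from where it was at the start of the episode above 0.02 m or angle between any of amber_bottle, ointment_jar, carton's own z axis and vertical above 0.3 rad).
It also fails if it takes over 58 s, if anything falls off the work surface, if the arm or the gripper's body presses on something with over 40 N, if the wrist force passes 120 N, or if a joint passes its speed limit or range.

## Working session

There is one attempt and no reset: what is moved stays moved. The work goes in short steps, each a Python script; the robot and the scene stay as the last script left them, time stands still between calls to the robot, and variables do not carry over. Pictures are saved under pics/ and viewed, at most 10 in all, crops included, and the job is handed in when it is done.

```bash
ls; mkdir -p pics; python3 - <<'E'
from workcell import bot, vision, status
import cv2,pickle
for n in ("scene","top"):
    d=vision.capture(n); pickle.dump(d,open(n+'.pkl','wb'))
    cv2.imwrite(f'pics/{n}0.png',d['color'][:,:,::-1]); print(n,d['fx'],d['cx'],d['cy'],d['xyz'],d['rotation'])
print(status.current_time())
E
```

```text
pics
scene 386.268997298565 284.5879563235916 206.2016990674837 [1.04760515 0.38768688 0.66065821] [[-0.68172364  0.51618883 -0.51846116]
 [ 0.73143553  0.46541092 -0.49839215]
 [-0.01596697 -0.71898662 -0.69484048]]
top 519.308901614962 271.0785654182413 199.99760811709714 [ 0.35998104 -0.04683411  1.24407378] [[-0.01557532 -0.98032101  0.19679464]
 [-0.99987669  0.01566502 -0.00110091]
 [-0.00200355 -0.19678752 -0.98044411]]
0.1
```

View pics/scene0.png

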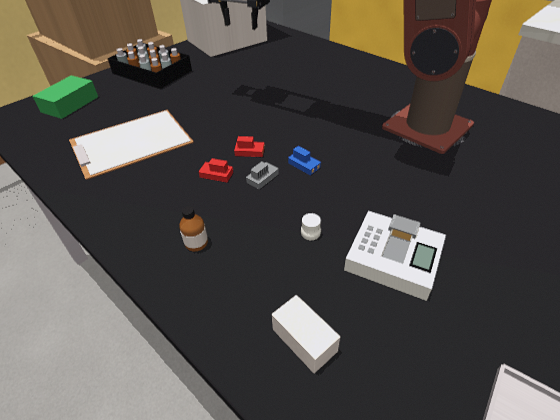

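View pics/top0.png

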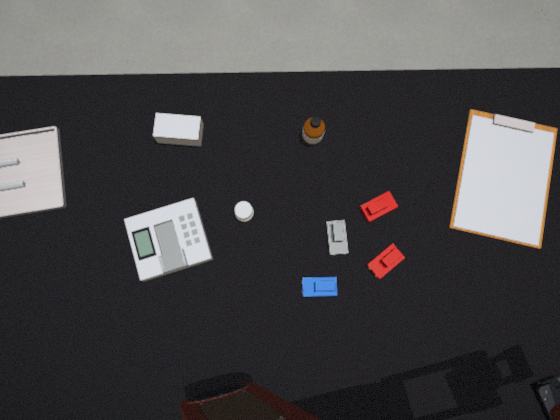

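The top view shows the grey battery at about (338,237), with its rib nearer the far (+x) end, and the analyser at (168,240) with its lip towards the robot. The red and blue look-alikes are to the right and below. Next I get rough positions and take wrist views over both, each from the same tool-relative pose.

```bash
cat > h.py <<'E'
import numpy as np,cv2,pickle
from workcell import bot,vision,status
def ray(d,uv,z):
    uv=np.atleast_2d(uv).astype(float)
    r=np.c_[(uv[:,0]-d['cx'])/d['fx'],(uv[:,1]-d['cy'])/d['fy'],np.ones(len(uv))]@np.array(d['rotation']).T
    o=np.array(d['xyz']); return o+r*((z-o[2])/r[:,2])[:,None]
def project(d,P):
    c=(np.atleast_2d(P)-d['xyz'])@np.array(d['rotation'])
    return np.c_[c[:,0]/c[:,2]*d['fx']+d['cx'],c[:,1]/c[:,2]*d['fy']+d['cy']]
def down(yaw):
    c,s=np.cos(yaw),np.sin(yaw)
    return np.array([[c,s,0],[s,-c,0],[0,0,-1.]])
def snap(n,f):
    d=vision.capture(n); pickle.dump(d,open(f+'.pkl','wb')); cv2.imwrite(f'pics/{f}.png',d['color'][:,:,::-1]); return d
E
python3 - <<'E'
from h import *
d=pickle.load(open('top.pkl','rb'))
c=d['color'].astype(int); sat=c.max(2)-c.min(2); br=c.min(2)
def rect(m,lo,hi,z):
    m=m.copy(); k=np.zeros_like(m); k[lo[1]:hi[1],lo[0]:hi[0]]=1; m=(m&k).astype(np.uint8)
    cs=max(cv2.findContours(m,0,1)[0],key=cv2.contourArea)
    b=cv2.boxPoints(cv2.minAreaRect(cs)); P=ray(d,b,z)
    ctr=P.mean(0); e=P-np.roll(P,1,0)
    L=np.linalg.norm(e,axis=1); print(b.round(),ctr.round(4),L.round(4),np.degrees(np.arctan2(e[:,1],e[:,0])).round(1)); return ctr
rect((br>70)&(sat<40),(315,205),(360,270),.02)
rect((br>90)&(sat<40),(110,185),(225,290),.04)
R=np.array(d['rotation'])
t=status.current_tcp_rot(); print(t)
w=snap('wrist','w0'); T=np.array(t)
print('cam in tool',T.T@(np.array(w['xyz'])-status.current_tcp_pos()),T.T@np.array(w['rotation']),w['fx'])
E
```

```text
[[326. 221.]
 [345. 219.]
 [348. 253.]
 [329. 255.]] [ 0.5146 -0.203   0.02  ] [0.0822 0.0464 0.0823 0.0458] [   3.9  -84.8 -176.5   95.1]
[[120. 219.]
 [194. 196.]
 [213. 259.]
 [140. 281.]] [0.5144 0.1964 0.04  ] [0.1545 0.1793 0.1556 0.1751] [  19.   -73.3 -162.6  106.3]
[[ 9.38761190e-01  3.44568222e-01 -4.10142622e-04]
 [ 3.44568399e-01 -9.38759603e-01  1.73942434e-03]
 [ 2.14325026e-04 -1.77422625e-03 -9.99998403e-01]]
cam in tool [ 0.06733966  0.00043219 -0.14030536] [[ 1.37923787e-04 -9.69469627e-01 -2.45211384e-01]
 [ 9.99999874e-01  2.51870083e-04 -4.33326643e-04]
 [ 4.81858431e-04 -2.45211294e-01  9.69469540e-01]] 325.8849425803037
```

```bash
python3 - <<'E'
from h import *
for n,c,y,z in (('bat',(0.5146,-0.203),4,0.),('ana',(0.5144,.1964),17,.025)):
    R=down(np.radians(y))
    for k,o in enumerate((0,.06)):
        p=np.array([*c,z+.13])+R[:,0]*o
        (bot.goto if k==0 else bot.movel)(p,R)
        bot.wait(.2); snap('wrist',f'{n}{k}')
print(status.current_time())
a=[cv2.imread(f'pics/{f}.png')[:,90:490] for f in ('bat0','ana0')]
cv2.imwrite('pics/both.png',np.hstack(a))
E
```

```text
5.55
```

View pics/both.png

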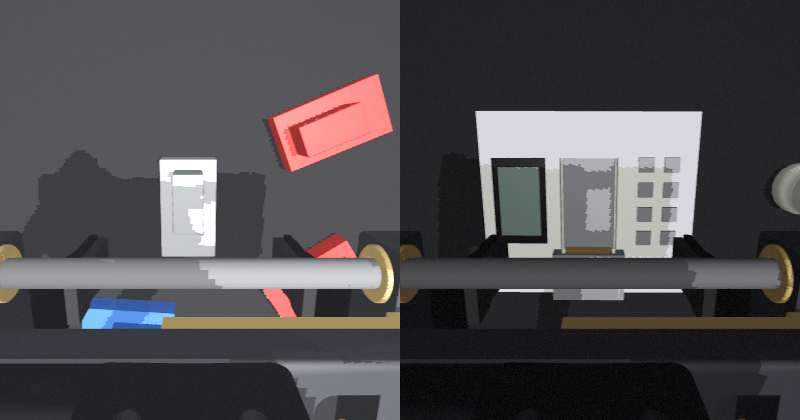

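The battery (left half) has its rib near the heel end, which is up in the image at row 157. Its contact end, at row ~257, meets the gripper rod. The bay (right half) spans columns 560–618 with the lip at ~(590,255), partly hidden. I'll add views shifted back 50 mm.

```bash
python3 - <<'E'
from h import *
for n,c,y,z in (('ana',(0.5144,.1964),17,.025),('bat',(0.5146,-0.203),4,0.)):
    R=down(np.radians(y))
    p=np.array([*c,z+.13])-R[:,0]*.06
    bot.goto(p,R); bot.wait(.2); snap('wrist',f'{n}2')
print(status.current_time())
a=[cv2.resize(cv2.imread(f'pics/{f}.png')[30:330,180:380],None,fx=2,fy=2,interpolation=2) for f in ('bat2','ana2')]
cv2.imwrite('pics/both2.png',np.hstack(a))
E
```

```text
8.0417
```

View pics/both2.png

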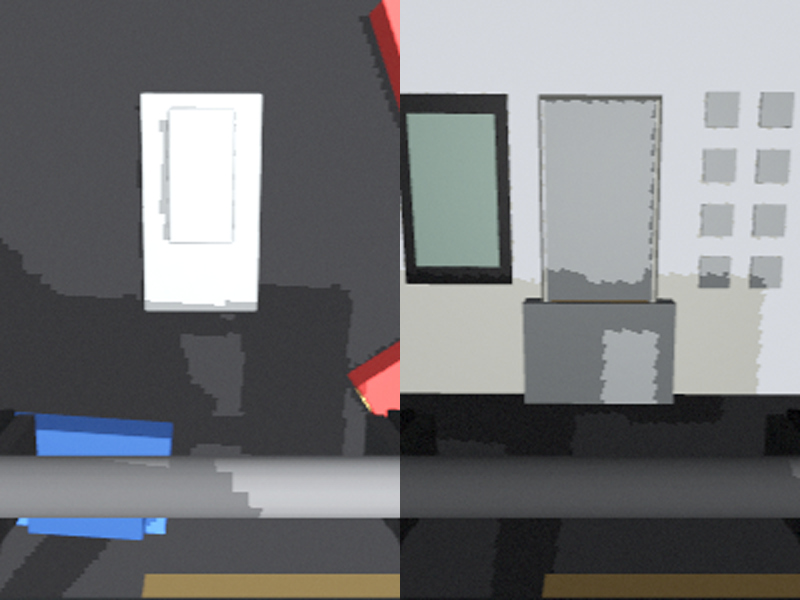

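```bash
cat > m.py <<'E'
from h import *
def edge(d,a,b,s=6,sign=0):
    """subpixel line near segment a-b: max gradient across; returns (point,dir)"""
    g=cv2.GaussianBlur(cv2.cvtColor(d['color'],cv2.COLOR_RGB2GRAY),(0,0),.7).astype(np.float32)
    a,b=np.array(a,float),np.array(b,float); t=(b-a)/np.linalg.norm(b-a); n=np.array([-t[1],t[0]])
    o=np.arange(-s,s+.01,.1); pts=[]
    for f in np.linspace(.06,.94,40):
        q=(a+(b-a)*f)+o[:,None]*n
        v=cv2.remap(g,q[:,0].astype(np.float32)[None],q[:,1].astype(np.float32)[None],cv2.INTER_LINEAR)[0]
        k=np.gradient(v); k=k*sign if sign else abs(k)
        pts.append(q[np.argmax(k)])
    l=cv2.fitLine(np.array(pts,np.float32),cv2.DIST_HUBER,0,.01,.01).ravel()
    return l[2:],l[:2]
def cross(l,m):
    s=np.linalg.solve(np.c_[l[1],-m[1]],m[0]-l[0]); return l[0]+s[0]*l[1]
def tri(d1,p1,d2,p2):
    A=[];B=[]
    for d,p in((d1,p1),(d2,p2)):
        r=ray(d,p,0)[0]-d['xyz']; r/=np.linalg.norm(r); M=np.eye(3)-np.outer(r,r); A.append(M);B.append(M@d['xyz'])
    return np.linalg.lstsq(np.vstack(A),np.hstack(B),rcond=None)[0]
E
cat > m1.py <<'E'
from m import *
L=lambda n:pickle.load(open(n+'.pkl','rb'))
b0,b2,a0,a2=map(L,('bat0','bat2','ana0','ana2'))
def corners(d,l,r,f,n): 
    l,r,f,n=[edge(d,*x) for x in (l,r,f,n)]
    return np.array([cross(l,f),cross(r,f),cross(r,n),cross(l,n)])
B2=corners(b2,((251,84),(252,178)),((311,84),(309,178)),((256,77),(306,77),4),((256,184),(306,184),4))
B0=corners(b0,((250,165),(251,250)),((306,165),(305,250)),((254,157),(302,157),4),((256,255),(300,255),2))
A2=corners(a2,((249.5,84),(251.3,170),3),((310.5,84),(308,170),3),((254,78),(306,78),3),((246,180),(312,180),5))
A0=corners(a0,((250,165),(252,235),3),((308,165),(306,235),3),((255,158),(303,158),3),((248,250),(310,250),4))
for n,v in (('B2',B2),('B0',B0),('A2',A2),('A0',A0)): print(n,v.round(1).tolist())
print('tri B',[tri(b2,B2[i],b0,B0[i]).round(4) for i in range(4)])
print('tri A',[tri(a2,A2[i],a0,A0[i]).round(4) for i in range(4)])
def show(n,P,Y):
    e1=P[0]-P[3];e2=P[1]-P[2]; w=P[0]-P[1]; w2=P[3]-P[2]
    print(n,'ctr',P.mean(0).round(4),'len',*[np.round(np.linalg.norm(x)*1e3,2) for x in(e1,e2,w,w2)],'yaw',*[np.degrees(np.arctan2(x[1],x[0])).round(2) for x in(e1,e2)],*[(np.degrees(np.arctan2(x[1],x[0]))-90).round(2) for x in (w,w2)])
show('B2',ray(b2,B2,.02),4); show('B0',ray(b0,B0,.02),4); show('A2',ray(a2,A2,.04),17); show('A0',ray(a0,A0,.04),17)
P=ray(a2,A2,.053);print('lip@.053',P[2:].round(4))
for d,uv in((b2,(280,170)),(b2,(280,110)),(a2,(215,150)),(a2,(280,130)),(a2,(280,200))):
    z=d['depth'][uv[1],uv[0]]; p=d['xyz']+d['rotation']@(np.array([(uv[0]-d['cx'])/d['fx'],(uv[1]-d['cy'])/d['fy'],1])*z); print('depth',uv,p.round(4))
for n,d,Q in(('b',b2,B2),('a',a2,A2)):
    im=cv2.resize(d['color'][60:200,230:330,::-1],None,fx=4,fy=4,interpolation=0)
    for q in Q: cv2.circle(im,tuple(((q-(230,60)+.5)*4).astype(int)),3,(0,0,255),1)
    cv2.imwrite(f'pics/c{n}.png',im)
cv2.imwrite('pics/c.png',np.hstack([cv2.imread('pics/cb.png'),cv2.imread('pics/ca.png')]))
E
python3 m1.py
```

```text
B2 [[250.1999969482422, 76.19999694824219], [311.29998779296875, 76.19999694824219], [308.29998779296875, 185.1999969482422], [252.0, 185.1999969482422]]
B0 [[249.1999969482422, 159.1999969482422], [306.5, 159.1999969482422], [305.29998779296875, 256.20001220703125], [251.1999969482422, 256.20001220703125]]
A2 [[248.3000030517578, 75.9000015258789], [311.20001220703125, 77.69999694824219], [308.1000061035156, 181.1999969482422], [250.10000610351562, 181.1999969482422]]
A0 [[248.39999389648438, 157.1999969482422], [309.20001220703125, 157.1999969482422], [304.3999938964844, 246.1999969482422], [250.60000610351562, 246.1999969482422]]
tri B [array([ 0.555 , -0.1778,  0.0197]), array([ 0.558 , -0.2216,  0.0203]), array([ 0.4787, -0.2273,  0.02  ]), array([ 0.4755, -0.1831,  0.0196])]
tri A [array([0.5493, 0.2308, 0.0418]), array([0.5625, 0.1858, 0.0365]), array([0.4853, 0.1625, 0.021 ]), array([0.4708, 0.2092, 0.0202])]
B2 ctr [ 0.5168 -0.2024  0.02  ] len 79.55 79.54 43.99 43.94 yaw 3.84 3.81 4.1 4.11
B0 ctr [ 0.5168 -0.2024  0.02  ] len 79.53 79.53 43.83 44.63 yaw 3.79 4.36 3.94 3.94
A2 ctr [0.5185 0.1975 0.04  ] len 78.29 77.01 46.27 46.05 yaw 16.72 16.57 15.42 17.01
A0 ctr [0.5206 0.1983 0.04  ] len 73.63 73.66 47.28 44.86 yaw 16.97 15.08 16.91 16.92
lip@.053 [[0.4898 0.1661 0.053 ]
 [0.477  0.2079 0.053 ]]
depth (280, 170) [ 0.4892 -0.2041  0.0216]
depth (280, 110) [ 0.5321 -0.201   0.0452]
depth (215, 150) [0.4905 0.2406 0.043 ]
depth (280, 130) [0.5191 0.1973 0.0256]
depth (280, 200) [0.4697 0.1821 0.0529]
```

View pics/c.png

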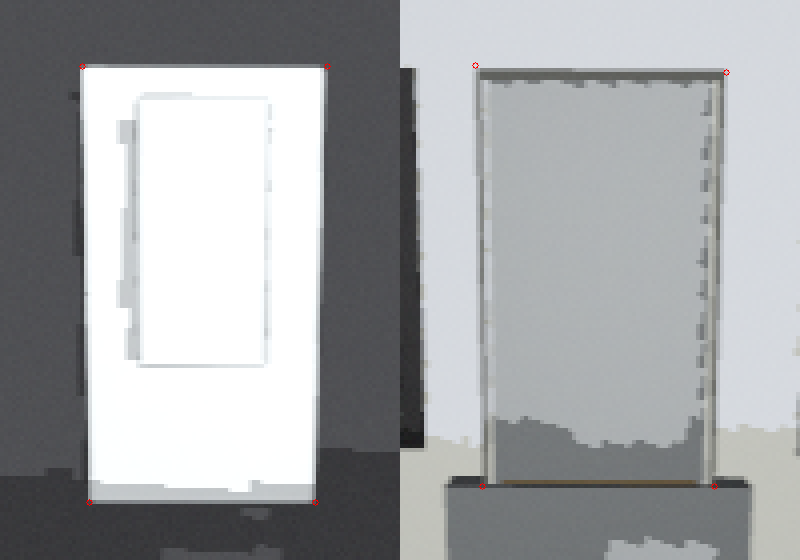

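The battery fits well: centre (0.5168,-0.2024), yaw 3.9°, top at 20 mm, size 79.5×44 mm. In the analyser crop the bay mouth and lip are clear, but the far-edge fit slanted, so I refit it with signed edges.

```bash
cat > m2.py <<'E'
from m import *
L=lambda n:pickle.load(open(n+'.pkl','rb'))
a0,a2=L('ana0'),L('ana2')
def feats(d,l,r,f,n):
    l=edge(d,*l,2,1);r=edge(d,*r,2,-1);f=edge(d,*f,2.5,-1);n=edge(d,*n,3,1)
    return np.array([cross(l,f),cross(r,f),cross(r,n),cross(l,n)])
A2=feats(a2,((249,80),(250.6,172)),((310.7,80),(308.7,172)),((253,77),(307,77)),((246,181.5),(312,181.5)))
A0=feats(a0,((250,165),(251.5,235)),((308.3,165),(306.5,235)),((255,158),(303,158)),((248,252),(310,252)))
print(A2.round(1).tolist(),A0.round(1).tolist())
T=[tri(a2,A2[i],a0,A0[i]).round(4) for i in range(4)];print('tri',T)
for n,d,A in(('A2',a2,A2),('A0',a0,A0)):
    W=ray(d,A,.04); Lp=ray(d,A[2:],.053)
    e=(W[0]+W[1]-W[2]-W[3])/2; yaw=np.arctan2(e[1],e[0]); x=np.array([np.cos(yaw),np.sin(yaw),0]);y=np.array([-x[1],x[0],0])
    far=(W[0]+W[1])/2; lip=Lp.mean(0)
    mid=(W.mean(0))
    sx=((far@x-.040)+(lip@x+.0355))/2; sy=mid@y
    print(n,'yaw',np.degrees(yaw).round(2),'far yaw',np.degrees(np.arctan2(*(W[0]-W[1])[1::-1]))-90,'widths',np.linalg.norm(W[0]-W[1]),np.linalg.norm(W[3]-W[2]),'far-lip',(far-lip)@x,'seat',(sx*x+sy*y).round(4))
E
python3 m2.py
```

```text
[[248.1999969482422, 75.9000015258789], [311.29998779296875, 77.69999694824219], [308.20001220703125, 181.1999969482422], [250.3000030517578, 181.1999969482422]] [[248.39999389648438, 157.1999969482422], [308.20001220703125, 157.1999969482422], [305.79998779296875, 254.1999969482422], [251.60000610351562, 254.1999969482422]]
tri [array([0.5493, 0.2309, 0.0417]), array([0.5624, 0.1861, 0.0366]), array([0.4897, 0.1658, 0.0521]), array([0.4769, 0.2075, 0.0519])]
A2 yaw 16.71 far yaw 15.4814543980345 widths 0.0464290221164842 0.04595962335241363 far-lip 0.07547204830095308 seat [0.5174 0.1971 0.    ]
A0 yaw 17.07 far yaw 16.91294982844954 widths 0.046569197536228575 0.04551836799905949 far-lip 0.07541566573662696 seat [0.5176 0.1971 0.    ]
```

Analyser results agree across both views: seat (0.5175, 0.1971), yaw 17.0°. Far wall to lip measures 75.5 mm (expected 75.5), and heights are about 40 and 52 mm. To remove the camera's sideways bias, which matters with only 1 mm clearance, I'll grip the rib to centre the battery, open, re-measure, then grip again and lift.

```bash
cat > g.py <<'E'
from m import *
yaw=np.radians(3.9); R=down(yaw); C=np.array([.5168,-.2024,0]); G=C+R[:,0]*.010+[0,0,.044]
bot.gripper_to(.5)
bot.goto(G+[0,0,.05],R); bot.movel(G); print('F',status.current_wrist_force())
bot.gripper_to(0,15); bot.wait(.2); print('gap',status.current_finger_gap(),'tcp',np.array(status.current_tcp_pos())-G)
bot.gripper_to(.5); bot.movel(G+[0,0,.05]); 
bot.goto(C+[0,0,.13]-R[:,0]*.06,R); bot.wait(.2); d=snap('wrist','bat3')
l,r,f,n=[edge(d,*x) for x in(((251,84),(252,178)),((311,84),(309,178)),((256,77),(306,77),4),((256,184),(306,184),4))]
Q=np.array([cross(l,f),cross(r,f),cross(r,n),cross(l,n)]); P=ray(d,Q,.02); e=(P[0]+P[1]-P[2]-P[3])/2
print(Q.round(1).tolist(),'yaw',np.degrees(np.arctan2(e[1],e[0])),'ctr',P.mean(0),'in tool',(R.T@(P.mean(0)-C)*1e3).round(2))
bot.goto(G+[0,0,.05],R); bot.movel(G); bot.gripper_to(0,40); bot.wait(.3)
print('gap',status.current_finger_gap(),status.current_finger_force())
bot.movel(G+[0,0,.1],velocity=.1); bot.wait(.3)
print('gap',status.current_finger_gap(),status.current_finger_force(),status.current_wrist_force(),status.current_time())
snap('wrist','held'); snap('scene','held_s')
E
python3 g.py
```

```text
F [ 0.05024239 -0.76304516 -2.49526093]
gap 0.49267660269553015 tcp [ 1.88810975e-04 -2.80967180e-05  3.66769026e-04]
[[254.1999969482422, 74.80000305175781], [315.70001220703125, 76.69999694824219], [306.5, 185.3000030517578], [250.89999389648438, 184.8000030517578]] yaw 0.6239204350495955 ctr [ 0.51907917 -0.20345903  0.02      ] in tool [  2.2    1.21 -20.  ]
gap 0.002635325732400519 0.0
gap 0.007484156810185898 0.0 [ 0.98771002  0.07797009 -0.12270904] 15.3167
```

```bash
python3 - <<'E'
import cv2,numpy as np
a=cv2.imread('pics/bat3.png')[30:330,180:380]; b=cv2.imread('pics/held.png')[30:330,180:380];c=cv2.imread('pics/held_s.png')[60:260,180:380]
c=cv2.resize(c,(300,300)); cv2.imwrite('pics/v.png',np.hstack([a,b,c]))
E
```

```text
(no output)
```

View pics/v.png

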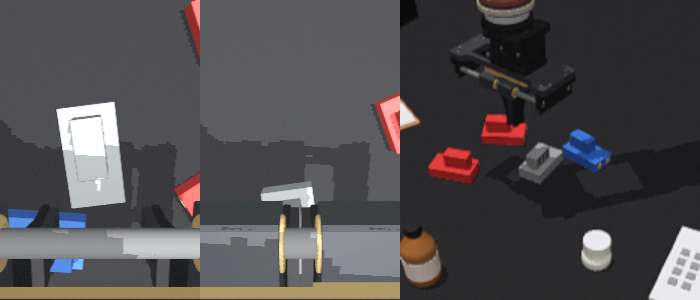

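The first close stalled at 43 mm: the 0.5 opening apparently caught the block's own 44 mm width, then dragged it about 40 mm towards the robot and turned it. It still stands upright, centred near (270,185) in bat3. I'll re-measure it and regrasp with a narrower opening, slightly higher, checking at each stage.

```bash
cat > b.py <<'E'
from m import *
def blob(d):
    c=d['color'].astype(int); m=((c.min(2)>115)&(c.max(2)-c.min(2)<35)).astype(np.uint8); m[:50]=0; m[240:]=0; m[:,:190]=0; m[:,370:]=0
    cs=max(cv2.findContours(m,0,1)[0],key=cv2.contourArea); r=cv2.minAreaRect(cs); return cv2.boxPoints(r)
def meas(d,refine=True):
    q=blob(d); q=q[np.argsort(q[:,1])]; f=q[:2][np.argsort(q[:2,0])]; n=q[2:][np.argsort(q[2:,0])]
    c=[f[0],f[1],n[1],n[0]]
    if refine:
        E=[edge(d,c[i],c[(i+1)%4],4) for i in range(4)]
        c=[cross(E[i-1],E[i]) for i in range(4)]
    P=ray(d,np.array(c),.02); e=(P[0]+P[1]-P[2]-P[3])/2
    print(np.round(c,1).tolist(),'L',np.round([np.linalg.norm(P[i]-P[i-1])*1e3 for i in range(4)],1),'ctr',P.mean(0).round(4),'yaw',np.degrees(np.arctan2(e[1],e[0])).round(2))
    return P.mean(0),np.arctan2(e[1],e[0])
if __name__=='__main__':
    C,y=meas(pickle.load(open('bat3.pkl','rb')))
    assert .42<C[0]<.53 and abs(np.degrees(y))<25
    bot.gripper_to(1.0); R=down(y); C[2]=0
    bot.goto(C+[0,0,.13]-R[:,0]*.06,R); bot.wait(.2); d=snap('wrist','bat4'); C,y=meas(d)
    print(status.current_time(),status.current_finger_gap()); 
    cv2.imwrite('pics/bat4c.png',cv2.resize(d['color'][30:280,150:410,::-1],None,fx=2,fy=2))
E
python3 b.py
```

```text
[[235.8000030517578, 138.60000610351562], [294.20001220703125, 131.10000610351562], [305.29998779296875, 231.89999389648438], [251.0, 238.10000610351562]] L [79.5 44.1 79.6 44.2] ctr [ 0.4775 -0.1986  0.02  ] yaw 10.97
[[246.8000030517578, 82.5], [308.8999938964844, 80.9000015258789], [307.3999938964844, 189.5], [251.3000030517578, 190.89999389648438]] L [80.  44.9 80.  44. ] ctr [ 0.4766 -0.1987  0.02  ] yaw 11.76
17.7 1.0002747464470616
```

View pics/bat4c.png

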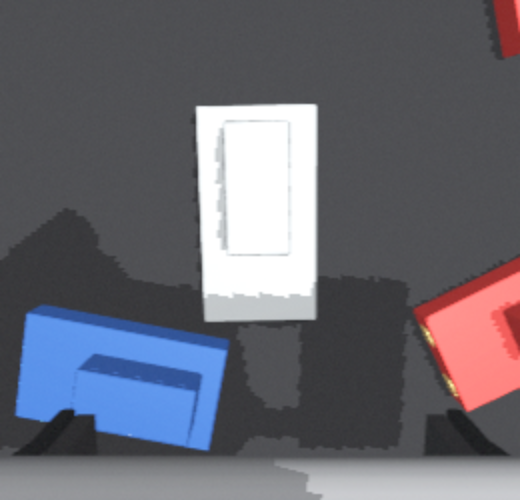

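The battery sits flat at (0.4768,-0.1987), yaw ~11.4°, clear of the blue and red blocks.

```bash
cat > g2.py <<'E'
from b import *
yaw=np.radians(11.4); R=down(yaw); C=np.array([.4769,-.1987,0]); G=C+R[:,0]*.010+[0,0,.047]
bot.gripper_to(.42); bot.wait(.2); print('open',status.current_finger_gap())
bot.goto(G+[0,0,.04],R); F0=np.array(status.current_wrist_force())
bot.movel(G,velocity=.08); print('dF',np.array(status.current_wrist_force())-F0,'dz',np.array(status.current_tcp_pos())-G,status.current_finger_gap())
bot.gripper_to(0,15)
for _ in range(3): bot.wait(.15); print('gap',status.current_finger_gap(),status.current_finger_force(),status.current_wrist_force())
E
python3 g2.py
```

```text
open 0.42451311294962857
dF [-0.25900121  0.96638568  0.34399421] dz [-1.65638189e-04 -1.64347719e-05 -2.33828295e-04] 0.4240810183282775
gap 0.24977954837932273 14.998918622732162 [-0.32979246  0.96244473  4.50100158]
gap 0.25246076897756026 14.998948574066162 [-0.2617268   0.61165488  6.14829065]
gap 0.253634656733543 14.99897986650467 [-0.59781487  1.05668368  5.9699643 ]
```

```bash
cat > g3.py <<'E'
from b import *
yaw=np.radians(11.4); R=down(yaw); C=np.array([.4769,-.1987,0]); G=C+R[:,0]*.010+[0,0,.049]
bot.gripper_to(.42); bot.wait(.3); print('open',status.current_finger_gap())
bot.movel(G+[0,0,.04])
bot.goto(C+[0,0,.13]-R[:,0]*.06,R); bot.wait(.25); d=snap('wrist','bat5'); P,y=meas(d); print('bias in tool mm',(R.T@(P-C)*1e3).round(2),'tcp err',R.T@(np.array(status.current_tcp_pos())-(C+[0,0,.13]-R[:,0]*.06)))
assert np.linalg.norm((P-C)[:2])<.005
bot.goto(G+[0,0,.04],R); bot.movel(G,velocity=.08); bot.gripper_to(0,40); bot.wait(.3)
print('gap',status.current_finger_gap(),status.current_finger_force(),status.current_wrist_force(),'tcp',R.T@(np.array(status.current_tcp_pos())-G))
bot.movel(G+[0,0,.1],velocity=.12); bot.wait(.3)
print('gap',status.current_finger_gap(),status.current_finger_force(),status.current_wrist_force(),status.current_time())
snap('wrist','held2'); snap('scene','held2_s')
E
python3 g3.py
```

```text
open 0.41982661390980314
[[250.0, 79.19999694824219], [312.20001220703125, 79.19999694824219], [309.6000061035156, 188.8000030517578], [252.60000610351562, 188.8000030517578]] L [80.  44.6 80.  44.3] ctr [ 0.4765 -0.1993  0.02  ] yaw 11.5
bias in tool mm [ -0.56   0.52 -20.  ] tcp err [ 0.00024491 -0.0004356   0.00089026]
gap 0.2529723887609822 40.00092566013336 [-0.78830989  0.47859485  5.81296408] tcp [ 0.00034724  0.00024838 -0.0004973 ]
gap 0.25021612134048327 39.998295307159424 [ 0.2203026   0.84444545 -3.06268249] 26.0583
```

Regrasped and held: gap 22 mm, and about 3 N of weight. The centring measurement puts the battery 0.56 mm back along x and gives a sideways camera bias of 0.52 mm. Next I carry it over, tilt it 18° and enter the bay with force checks.

```bash
cat > ins.py <<'E'
from m import *
Y=np.radians(17.0); c,s=np.cos(Y),np.sin(Y); Rz=np.array([[c,-s,0],[s,c,0],[0,0,1]])
S=np.array([.5175,.1971,.025])+Rz@[0,.0005,0]
GX,GZ=.01056,.0495
def pose(tx,tz,th,dy=0):
    t=np.radians(th); Rb=Rz@np.array([[np.cos(t),0,-np.sin(t)],[0,1,0],[np.sin(t),0,np.cos(t)]])
    o=S+Rz@[tx/1e3,dy/1e3,tz/1e3]
    return o+Rb@[.04+GX,0,GZ],Rb@np.diag([1.,-1,-1])
def force(): return Rz.T@np.array(status.current_wrist_force())
def toe(th):
    t=np.radians(th); Rb=Rz@np.array([[np.cos(t),0,-np.sin(t)],[0,1,0],[np.sin(t),0,np.cos(t)]])
    return (Rz.T@(np.array(status.current_tcp_pos())-Rb@[.04+GX,0,GZ]-S)*1e3).round(2)
def mv(tx,tz,th,v=.05,dy=0,w=.12):
    p,R=pose(tx,tz,th,dy); bot.movel(p,R,velocity=v); bot.wait(w)
    f=force(); print((tx,tz,th,dy),'F',f.round(1),'toe',toe(th),'t',round(status.current_time(),1)); return f
E
cat > i1.py <<'E'
from ins import *
p,R=pose(-27.3,50,18); 
bot.movel(np.array(status.current_tcp_pos())+[0,0,.02]); bot.goto(p,R); bot.wait(.3); F0=force(); print('F0',F0.round(2),toe(18)); np.save('F0.npy',F0)
snap('wrist','hov'); snap('scene','hov_s')
for tz in (17,12,8,4,1.2):
    f=mv(-27.3,tz,18)-F0
    if np.linalg.norm(f)>7: print('ABORT'); break
E
python3 i1.py
```

```text
F0 [ 0.07 -0.3  -3.06] [-27.14  -0.75  50.08]
(-27.3, 17, 18, 0) F [ 0.2 -0.1 -2.5] toe [-2.688e+01 -2.000e-02  1.753e+01] t 29.2
(-27.3, 12, 18, 0) F [ 0.3  0.7 -4. ] toe [-2.735e+01  2.000e-02  1.193e+01] t 29.6
(-27.3, 8, 18, 0) F [-0.6  0.6 -3.1] toe [-2.733e+01 -2.000e-02  7.920e+00] t 30.0
(-27.3, 4, 18, 0) F [-0.2 -1.1 -3.1] toe [-2.735e+01  1.000e-02  3.910e+00] t 30.4
(-27.3, 1.2, 18, 0) F [-0.1  0.2 -3.3] toe [-2.731e+01  1.000e-02  1.170e+00] t 30.7
```

It entered the bay without touching anything. Next it slides under the lip onto the plate.

```bash
cat > i2.py <<'E'
from ins import *
F0=np.load('F0.npy')
for tx in (-30.5,-32,-33,-34,-35,-36,-36.6):
    f=mv(tx,1.2,18,w=.15)-F0
    if f[0]>12 or abs(f[2])>8 or abs(f[1])>8: print('ABORT'); break
E
python3 i2.py
```

```text
(-30.5, 1.2, 18, 0) F [ 0.1  0.6 -3.3] toe [-3.042e+01 -1.000e-02  1.320e+00] t 31.1
(-32, 1.2, 18, 0) F [ 0.1  0.4 -3.5] toe [-3.198e+01 -2.000e-02  1.210e+00] t 31.5
(-33, 1.2, 18, 0) F [ 2.9 -0.3 -3.2] toe [-3.265e+01 -3.000e-02  1.450e+00] t 31.9
(-34, 1.2, 18, 0) F [ 5.3  0.4 -4.8] toe [-33.14  -0.08   1.77] t 32.3
(-35, 1.2, 18, 0) F [ 6.  -0.4 -5.2] toe [-33.96  -0.09   1.87] t 32.7
(-36, 1.2, 18, 0) F [ 5.8 -0.2 -5. ] toe [-34.79  -0.09   1.95] t 33.1
(-36.6, 1.2, 18, 0) F [ 6.7  0.4 -6.3] toe [-35.29  -0.09   2.  ] t 33.5
```

```bash
cat > i3.py <<'E'
from ins import *
F0=np.load('F0.npy')
for tx,tz in ((-37.4,.6),(-38.2,.3),(-38.8,.3)):
    f=mv(tx,tz,18,w=.15)-F0
    if f[0]>12 or abs(f[2])>10 or abs(f[1])>8: print('ABORT'); break
    if toe(18)[0]<-36.5: break
E
python3 i3.py
```

```text
(-37.4, 0.6, 18, 0) F [ 7.3  0.7 -4.4] toe [-35.59  -0.13   1.9 ] t 33.9
(-38.2, 0.3, 18, 0) F [ 6.8  0.9 -4.1] toe [-36.08  -0.14   1.87] t 34.3
(-38.8, 0.3, 18, 0) F [ 7.6  0.5 -4.6] toe [-36.57  -0.13   1.92] t 34.7
```

```bash
cat >> ins.py <<'E'
def true():
    Rb=np.array(status.current_tcp_rot())@np.diag([1.,-1,-1]); o=Rz.T@(np.array(status.current_tcp_pos())-Rb@[GX,0,GZ]-S)*1e3; B=Rz.T@Rb
    return 'toe',(o-B[:,0]*40).round(2),'heel',(o+B[:,0]*40).round(2),'corner',(o-B[:,0]*40+B[:,2]*20).round(2),'th',np.degrees(np.arctan2(B[2,0],B[0,0])).round(2)
E
cat > i4.py <<'E'
from ins import *
F0=np.load('F0.npy'); print(true())
for th in (16,14,12.5,11):
    f=mv(-45.1+20*np.sin(np.radians(th)),.3,th,v=.04,w=.15)-F0; print(*true())
    if f[0]>13 or abs(f[2])>14 or abs(f[1])>8: print('ABORT'); break
E
python3 i4.py
```

```text
('toe', array([-36.23,  -0.13,   1.75]), 'heel', array([39.72, -0.15, 26.87]), 'corner', array([-42.51,  -0.12,  20.74]), 'th', np.float64(18.3))
(np.float64(-39.58725288366002), 0.3, 16, 0) F [ 7.7  0.4 -2.4] toe [-36.98  -0.21   2.25] t 35.1
toe [-36.61  -0.21   2.04] heel [40.16 -0.23 24.54] corner [-42.24  -0.21  21.23] th 16.34
(np.float64(-40.26156208800665), 0.3, 14, 0) F [ 6.6 -0.4 -1.8] toe [-37.57  -0.25   2.24] t 35.5
toe [-37.2   -0.26   2.02] heel [40.3  -0.27 21.84] corner [-42.16  -0.25  21.39] th 14.35
(np.float64(-40.77120772123794), 0.3, 12.5, 0) F [ 7.1 -0.1 -2.1] toe [-38.11  -0.24   2.14] t 35.9
toe [-37.76  -0.25   1.9 ] heel [40.24 -0.26 19.69] corner [-42.2   -0.24  21.4 ] th 12.84
(np.float64(-41.28382009246911), 0.3, 11, 0) F [ 7.7 -0.3 -2.3] toe [-38.59  -0.25   2.1 ] t 36.3
toe [-38.23  -0.27   1.85] heel [40.2  -0.28 17.6 ] corner [-42.17  -0.26  21.46] th 11.35
```

The heel is still just beyond the wall line (x≈40.2), so I push about 1.3 mm further in before lowering.

```bash
cat > i5.py <<'E'
from ins import *
F0=np.load('F0.npy')
for cx,th in ((-46.2,11.3),(-47.2,11.3),(-47.2,9.5),(-47.2,7.5)):
    f=mv(cx+20*np.sin(np.radians(th)),.3,th,v=.04,w=.15)-F0; print(*true())
    if f[0]>14 or abs(f[2])>14 or abs(f[1])>8: print('ABORT'); break
E
python3 i5.py
```

```text
(np.float64(-42.28107711514965), 0.3, 11.3, 0) F [ 7.3  0.2 -2.4] toe [-39.42  -0.27   2.24] t 36.7
toe [-39.02  -0.28   1.97] heel [39.32 -0.3  18.17] corner [-43.07  -0.27  21.56] th 11.68
(np.float64(-43.28107711514965), 0.3, 11.3, 0) F [ 9.2 -0.5 -3.5] toe [-40.2   -0.27   2.35] t 37.1
toe [-39.78  -0.28   2.06] heel [38.56 -0.3  18.3 ] corner [-43.84  -0.27  21.64] th 11.71
(np.float64(-43.89904788278645), 0.3, 9.5, 0) F [ 8.8  0.5 -2.4] toe [-40.65  -0.27   2.37] t 37.5
toe [-40.23  -0.28   2.07] heel [38.57 -0.3  15.85] corner [-43.68  -0.27  21.77] th 9.92
(np.float64(-44.58947615559897), 0.3, 7.5, 0) F [ 8.3 -0.8 -2.8] toe [-41.24  -0.29   2.34] t 37.9
toe [-40.82  -0.3    2.01] heel [38.42 -0.32 13.05] corner [-43.58  -0.29  21.82] th 7.93
```

The heel has passed the wall. I continue down to flat.

```bash
cat > i6.py <<'E'
from ins import *
F0=np.load('F0.npy')
for cx,tz,th in ((-47,.3,5),(-46.5,0,2.5),(-46,-.5,.5),(-45,-1,-.3),(-44,-1.5,-.3)):
    f=mv(cx+20*np.sin(np.radians(th)),tz,th,v=.04,w=.15)-F0; print(*true())
    if f[0]>14 or abs(f[2])>16 or abs(f[1])>8: print('ABORT'); break
E
python3 i6.py
```

```text
(np.float64(-45.25688514504684), 0.3, 5, 0) F [ 8.3 -0.9 -2.1] toe [-41.9   -0.29   2.22] t 38.3
toe [-41.5   -0.3    1.88] heel [38.14 -0.32  9.45] corner [-43.39  -0.29  21.79] th 5.43
(np.float64(-45.62761225269328), 0, 2.5, 0) F [ 7.9 -0.6 -0.6] toe [-42.15  -0.28   2.04] t 38.7
toe [-41.76  -0.3    1.68] heel [38.14 -0.31  5.78] corner [-42.78  -0.29  21.65] th 2.94
(np.float64(-45.82546929003252), -0.5, 0.5, 0) F [ 7.2  0.3 -0.2] toe [-42.36  -0.25   1.59] t 39.1
toe [-41.98  -0.25   1.21] heel [38.01 -0.27  2.51] corner [-42.31  -0.25  21.2 ] th 0.94
(np.float64(-45.104719276628394), -1, -0.3, 0) F [ 6.2 -0.9  1.8] toe [-41.74  -0.22   1.3 ] t 39.5
toe [-41.38  -0.22   0.93] heel [38.62 -0.24  1.1 ] corner [-41.42  -0.22  20.93] th 0.12
(np.float64(-44.104719276628394), -1.5, -0.3, 0) F [ 5.9 -0.1  5.2] toe [-41.16  -0.23   0.92] t 39.9
toe [-40.84  -0.23   0.59] heel [39.16 -0.25  0.69] corner [-40.86  -0.23  20.59] th 0.07
```

```bash
cat > i7.py <<'E'
from ins import *
for cx,tz in ((-43,-2),(-42.5,-2),(-42.3,.2)): mv(cx,tz,-.2,v=.04,w=.2); print(*true())
bot.gripper_to(.42); bot.wait(.3); print('gap',status.current_finger_gap(),force())
p,R=pose(-40,0,0); bot.movel(np.array(status.current_tcp_pos())+[0,0,.06],velocity=.08); print(force(),status.current_time())
T=down(Y); bot.goto(S+[0,0,.13]-T[:,0]*.06,T); bot.wait(.25); d=snap('wrist','fin'); 
for uv in ((280,150),(280,170),(280,84)): 
    z=d['depth'][uv[1],uv[0]]; print('depth',uv,Rz.T@(d['xyz']+d['rotation']@(np.array([(uv[0]-d['cx'])/d['fx'],(uv[1]-d['cy'])/d['fy'],1])*z)-S))
cv2.imwrite('pics/finc.png',cv2.resize(d['color'][40:240,200:360,::-1],None,fx=3,fy=3,interpolation=0)[:600]); print(status.current_time())
E
python3 i7.py
```

```text
(-43, -2, -0.2, 0) F [ 5.  -0.9  6.2] toe [-40.49  -0.23   0.28] t 40.4
toe [-40.23  -0.24   0.  ] heel [39.77 -0.25  0.15] corner [-40.26  -0.23  20.  ] th 0.11
(-42.5, -2, -0.2, 0) F [ 2.6 -1.   8.2] toe [-40.43  -0.2    0.26] t 40.8
toe [-4.021e+01 -2.200e-01  4.000e-02] heel [39.79 -0.22  0.1 ] corner [-40.23  -0.21  20.04] th 0.05
(-42.3, 0.2, -0.2, 0) F [ 6.1 -1.2 -0.6] toe [-40.81  -0.17   1.03] t 41.3
toe [-40.64  -0.18   0.86] heel [39.36 -0.19  0.85] corner [-40.64  -0.17  20.86] th -0.01
gap 0.41884219205197465 [ 0.39615327 -0.79693346  0.01721773]
[0.20431422 0.0361903  0.81614723] 43.075
depth (280, 150) [-0.00849359 -0.00050852  0.04740283]
depth (280, 170) [-0.02556795 -0.00050399  0.02102449]
depth (280, 84) [ 0.03622101 -0.00049826  0.02289874]
43.7667
```

View pics/finc.png

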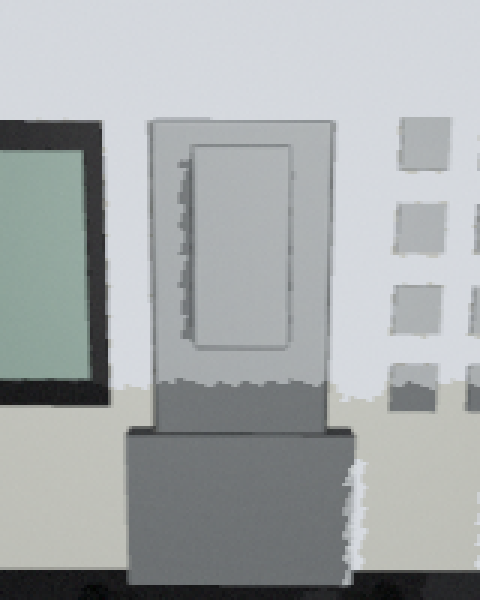

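The picture shows the battery under the lip and inside the bay. One depth reading at the heel is 2 mm high, so I compare averaged depths with the saved view of the battery on the bench.

```bash
python3 - <<'E'
from ins import *
def h(n,r,z0):
    d=pickle.load(open(n+'.pkl','rb')); v,u=np.mgrid[r[0]:r[1],r[2]:r[3]]; z=d['depth'][r[0]:r[1],r[2]:r[3]]; m=z>0
    c=np.stack([(u-d['cx'])/d['fx']*z,(v-d['cy'])/d['fy']*z,z],-1)[m]; w=c@np.array(d['rotation']).T+d['xyz']
    return np.round((np.median(w[:,2])-z0)*1e3,2)
for n,z in(('bat2',0),('bat5',0),('fin',.025)):
    print(n,'heel',h(n,(82,86,262,302),z),'toe',h(n,(160,176,258,302),z),'sideL',h(n,(95,150,254,258),z),'sideR',h(n,(95,150,301,306),z),'rib',h(n,(95,145,270,290),z))
print('case far/near',h('fin',(60,74,225,340),.04),h('fin',(180,220,205,230),.04))
print('ana2 floor far/near',h('ana2',(90,100,262,300),.025),h('ana2',(150,172,262,300),.025),'case',h('ana2',(60,74,225,340),.04),h('ana2',(180,220,205,230),.04))
E
```

```text
bat2 heel 20.95 toe 20.36 sideL 20.33 sideR 20.23 rib 45.38
bat5 heel 20.32 toe 20.32 sideL 20.28 sideR 20.23 rib 45.32
fin heel 21.29 toe 20.76 sideL 21.13 sideR 21.12 rib 46.07
case far/near 0.28 0.38
ana2 floor far/near 0.92 0.95 case 0.29 0.39
```

Averaged against the empty-bay floor reading (0.93 mm high), the battery top stands 19.8–20.4 mm above the floor, so it is flat and home.

```bash
python3 -c "
from workcell import bot
print(bot.hand_in())"
```

```text
the job is handed in; nothing more can be done
None
```

The battery is in the bay, contact end under the lip, flat on the floor to within about 0.5 mm by the camera and released, and the job is handed in with no verdict shown; the first grasp slipped and dragged the battery about 40 mm across the bench before I regrasped it.

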